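# Post an empty tin through the push flap of the return box

## Robot

A 6-joint arm with a two-finger parallel gripper is mounted at the origin on the work surface. World frame = base frame: x ahead of the robot, y to its left, z up, the work surface at z = 0. Lengths are in m, angles in rad, forces in N, time in s.
With the tool pointing down it reaches from about 0.225 to 0.875 m from the base axis. Payload 3.4 kg.
Tool frame: the origin (TCP) lies between the finger pads; the fingertips stand 8 mm ahead of it and the grasp point (between the pads) lies 11 mm behind it; z points along the fingers, y is the line along which they close (so a half turn about z gives the same grasp; the last joint's range is limited). The gripper opens to 85 mm and grips with 20 to 120 N. Pads are 22 mm wide; open, the fingers measure 114 mm over their backs; the gripper's body (76 mm by 85 mm) begins 54 mm behind the grasp point. The pads swing forward as they close: fully open they stand 13 mm farther back than shut.
Start: joints at [1.063, 0.276, 1.505, -0, 1.361, -0.121], TCP at [0.217, 0.533, 0.239] pointing down, gripper open.
Joint ranges: [-2.89, 2.89], [-0.75, 2.08], [0.22, 2.7], [-1.18, 4.32], [0.11, 2.71], [-2.7, 2.7]. Speed limits (rad/s): [2.57, 2.57, 3.14, 3.14, 3.14, 3.14].

## Interface

Orientations are given as a unit quaternion [w, x, y, z].
In Python, from rig import manip, optics, finder gives the robot as it stands.
- The arm moves only by the tool servo_tool, never from a script. Its argument "increments" is a list of rows, each a list of 7 numbers: the shift along the tool's x, y, z in cm, then the turn, a rotation vector about the tool's x, y, z in degrees, then the closure, from -1 (fully open) to 1 (shut). In form: [[x, y, z, rx, ry, rz, gripper], ...]. A call has exactly 5 rows; each row shifts and turns the commanded pose from where the row before left it, along the tool's axes as they then stand; what a row does not reach is not made up. A row lasts 1/10 s, in which the tool goes at most 50 mm and 8.59 degrees, less where a joint would pass 70% of its speed; a pose out of reach is approached as far as the arm can. A call is refused whole if a number of a shift passes 5 or a number of a turn 8.59, either way. A call with a gripper value outside its range is refused whole. The fingers move at their own pace and stop on an object; "squeeze" is the grip in N (left out, the last holds). Time passes only in rows, so rows that do not move let the fingers close, or fill a call up. It gives the time, the measured TCP pose, the force, the opening and the grip force at its end, in the units of the state.
- manip.get_state(): the state, without advancing time (a new reading comes with each control period).
- optics.get_image(name): name is "scene" or "top" or "wrist"; returns the picture (400x640x3 uint8, red, green, blue); there is no depth.
- optics.get_calibration(name): a dict with "fov_y" (degrees; the focal length in pixels is half the picture's height over the tangent of half this angle, whatever the lens; pixels are square), "cx", "cy" (the principal point, pixels), "dist_coeffs" ([k1, k2, p1, p2, k3] as OpenCV has them; the pictures are not rectified), "world_to_cam" (4x4, takes a point from world to camera coordinates). Camera axes: x right, y down, z forward; pixel columns grow to the right and rows downward; lengths in m; the calibration is good to about 2 mm. A picture is of the moment at which its call begins: read the wrist's pose just before it. get_calibration takes no time and is no camera call; for the wrist camera it gives the pose at the moment of the call.
- manip.sign_off(): hands the job in; it is judged then, once.
Trained networks look in the newest picture that a camera, given by its name, has taken for a name from the list of things; names that differ only in an ending like _2 or _b are one class to them, and where a whole thing is asked for, a point or a joint stands for the part that bears it (a point fixed in the world has none). Each returns a list of dicts, best first, with "p" (0 to 1); they miss things now and then, are a little off and sometimes report something else, mostly with a low value. They report only what shows in the picture. A call takes as long as a camera call. They do not tell look-alikes from the thing itself.
- finder.silhouettes(label, camera): "region" (400x640 bool, what is visible of it) and "box" ([centre column, centre row, width, height] in pixels, round what is visible of it).
- finder.tip_of(label, camera): "at" ([column, row] in pixels: a listed point, or the origin of a listed thing).
The state is a dict: "clock": time; "qpos": joint angles; "qd": joint speeds; "effort": joint torques, N m; "position": TCP position; "ee_rot": TCP orientation; "contact_force": force on the tool from outside, world axes, zero at the start; "moment": the same for the moment, N m; "width": finger opening in m; "gripper_force": force on a finger pad.
Only numpy, scipy, OpenCV 4.12 (cv2) and the standard library are available. Lean on these libraries where they do the work, as an engineer would, in place of code of your own. Each camera call takes 0.05 s, during which the arm holds its last target. There are 200 camera calls.

## Task

Put the empty blue octagonal tin into the beige return box: push the box's spring flap open with one fingertip and, keeping it open, push the tin along the steel sill and through the opening with the other fingertip until it has dropped inside, then draw back and let the flap close. Slide the tin only: do not lift it, and do not use it to butt the flap open. Leave the glass cup, tea canister, red plate and clear box where they are.

Things in the scene. Friction and masses are not known exactly. Their poses are not given: they have to be found in the camera images.
- return_box: Beige steel return box, fixed, 240 mm deep (x), 260 wide (y). Origin: centre of its underside; x runs from its front (robot side) to its back, z up. Front of its top: a flat steel sill at height 130 mm, x = -120 to -25, with 8 mm high lips at y = +-128. Then the flapped opening, x = -25 to +70, y = +-126. Then a flat hood, 184 mm high. Inside hollow, floor at 8 mm.
- opening_edge (a point): Middle of the sill's rear edge, where the opening begins: x = -25, y = 0, z = 130 mm in the box's frame; axes as the box. The side cheeks of the opening rise from here to the hood along the closed flap, at most 5 mm above it.
- flap_hinge (a point): Flap: flat green panel 236 mm wide (y), 102 mm from hinge to free edge, 3 mm thick. This point: middle of its hinge axis, which runs along the box's y at x = +70, z = 178 mm in the box's frame. Closed, it slopes down to the front at 27 degrees to level, its free edge (black rubber strip) just above the sill's rear edge. It swings inward and down.
- flap (a joint): Angle of the flap in rad: 0 closed, growing as it is pushed inward and down; 1.1 is hanging straight down, 1.2 the stop. A spring closes it whenever it is let go: about 1 N at the free edge starts it, about 6 N near the hinge holds it at 0.85.
- tin_center (a point): Centre (half-way up) of the empty closed octagonal tin, blue with a brass-coloured lid: 46 mm across flats, 50 mm across corners, 32 mm high, about 45 g. z up. It stands loose on the sill, in front of the flap.
- cup: Glass cup, bystander: 68 mm across the rim, 85 mm high; origin at the centre of its underside.
- canister: Stainless steel tea canister with lid, bystander: 75 mm across, 122 mm high; origin at the centre of its underside.
- plate: Red plastic plate, bystander: 170 mm across, 18 mm high; origin at the centre of its underside.
- clip_box: Clear plastic box with clip-on lid, bystander: 156 x 124 x 72 mm high; origin at the centre of its underside.
There are look-alikes about, which are no part of the job. Of the things like the part that bears tin_center, leave any that is purple or turquoise; of the rest the smaller one is meant.

How it is judged:
On the way, in this order (a step that is already met when the one before it is completed fails the run):
1. a finger has pushed the flap ajar while the tin still stands on the sill (value of joint flap above 0.06 rad and contact force between the fingers and flap above 0.2 N and x of tin_center in the frame of return_box below -0.025 m and height (world z) of tin_center above 0.14 m), for 0.1 s.
2. the tin has gone through the opening with a finger still holding the flap open (value of joint flap above 0.25 rad and contact force between the fingers and flap above 0.2 N and x of tin_center in the frame of return_box above -0.12 m and height (world z) of tin_center below 0.105 m), for 0.05 s.
At the end, for the whole second after the job is handed in: The tin lies on the floor inside the return box (its centre lower than 60 mm and within the box's walls), the flap is closed to within 0.05 rad, and the cup, canister, plate and clear box are within 15 mm of where they stood (x of tin_center in the frame of return_box between -0.12 and 0.12 m and y of tin_center in the frame of return_box between -0.13 and 0.13 m and height (world z) of tin_center below 0.06 m and value of joint flap below 0.05 rad and distance of each of cup, canister, plate, clip_box from where it was at the start of the episode below 0.015 m); the robot touches nothing.
It fails at once if the tin is lifted more than 12 mm off the sill (height (world z) of tin_center above 0.158 m).
It fails at once if the tin is used to butt the flap open (over 1.5 N against it while its centre is still over the sill) (contact force between tin and flap above 1.5 N and x of tin_center in the frame of return_box below -0.029 m).
It fails at once if a bystander is shifted by more than 15 mm (distance of any of cup, canister, plate, clip_box from where it was at the start of the episode above 0.015 m).
It also fails if it takes over 35 s, if anything falls off the work surface, if the arm or the gripper's body presses on something with over 40 N, if the wrist force passes 120 N, or if a joint passes its speed limit or range.

## Working session

There is one attempt and no reset: what is moved stays moved. The work goes in short steps, Python scripts to look and compute and a tool call to move; the robot and the scene stay as the last step left them, time stands still between calls to the robot, and variables do not carry over. Pictures are saved under pics/ and viewed, at most 10 in all, crops included, and the job is handed in when it is done.

Besides the shell and the picture viewer there is one more tool, called after "Call:" as name(argument=value, ...) on one line, values as JSON. servo_tool: Moves the arm, as the interface text tells. Its arguments: {"type":"object","properties":{"increments":{"type":"array","items":{"type":"array","items":{"type":"number"}}},"squeeze":{"type":"number"}},"required":["increments"]}

```bash
mkdir -p pics; cat > h.py <<'E'
import numpy as np, cv2
from rig import manip, optics, finder
def cal(n):
    c=optics.get_calibration(n); f=200/np.tan(np.radians(c["fov_y"])/2)
    return np.array([[f,0,c["cx"]],[0,f,c["cy"]],[0,0,1]]),np.array(c["dist_coeffs"],float),np.array(c["world_to_cam"])
def ray(n,px,c=None):
    K,d,T=c or cal(n); u=cv2.undistortPoints(np.array([[px]],float),K,d)[0,0]
    R=T[:3,:3]; return -R.T@T[:3,3], R.T@np.array([u[0],u[1],1])
def atz(n,px,z,c=None):
    o,r=ray(n,px,c); return o+r*(z-o[2])/r[2]
def proj(n,P,c=None):
    K,d,T=c or cal(n); return cv2.projectPoints(np.array(P,float).reshape(-1,3),cv2.Rodrigues(T[:3,:3])[0],T[:3,3],K,d)[0][:,0]
E
python3 - <<'E'
from h import *
for n in("scene","top"):
    im=optics.get_image(n); cv2.imwrite(f"pics/{n}.png",im[:,:,::-1])
    for l in("tin_center","opening_edge","flap_hinge","return_box","cup","canister","plate","clip_box"):
        z=dict(tin_center=.146,opening_edge=.13,flap_hinge=.178).get(l,0)
        print(n,l,[(np.round(r["at"],1).tolist(),round(r["p"],2),np.round(atz(n,r["at"],z),3).tolist()) for r in finder.tip_of(l,n)[:4]])
    print([(np.round(r["box"]).tolist(),round(r["p"],2)) for r in finder.silhouettes("tin_center",n)])
s=manip.get_state(); print(s["clock"],s["position"],s["ee_rot"],s["width"])
E
```

```text
scene tin_center [([295.9, 168.7], 0.86, [0.421, 0.059, 0.146]), ([285.7, 207.7], 0.75, [0.497, -0.068, 0.146]), ([259.3, 208.0], 0.59, [0.441, -0.117, 0.146]), ([233.0, 233.6], 0.59, [0.448, -0.225, 0.146])]
scene opening_edge []
scene flap_hinge []
scene return_box [([304.6, 248.6], 0.67, [0.565, -0.068, 0.0])]
scene cup [([311.9, 190.4], 0.7, [0.435, 0.115, 0.0])]
scene canister [([236.8, 281.1], 0.66, [0.49, -0.275, 0.0])]
scene plate []
scene clip_box [([261.2, 342.1], 0.74, [0.668, -0.358, 0.0])]
[([262.0, 206.0, 21.0, 24.0], 0.87), ([295.0, 166.0, 19.0, 18.0], 0.83), ([283.0, 208.0, 14.0, 19.0], 0.5), ([235.0, 236.0, 16.0, 17.0], 0.48)]
top tin_center [([277.4, 274.3], 0.88, [0.323, 0.139, 0.146]), ([342.6, 263.5], 0.71, [0.349, -0.039, 0.146]), ([386.8, 255.8], 0.52, [0.367, -0.161, 0.146])]
top opening_edge [([350.1, 194.0], 0.69, [0.547, -0.068, 0.13]), ([260.0, 186.3], 0.43, [0.575, 0.189, 0.13])]
top flap_hinge [([351.6, 155.3], 0.88, [0.647, -0.073, 0.178])]
top return_box [([351.6, 190.2], 0.66, [0.589, -0.085, 0.0]), ([262.1, 187.5], 0.31, [0.604, 0.198, 0.0])]
top cup [([287.6, 233.9], 0.59, [0.454, 0.118, 0.0])]
top canister [([416.9, 216.4], 0.63, [0.501, -0.284, 0.0])]
top plate [([259.3, 186.2], 0.96, [0.608, 0.206, 0.0]), ([351.4, 193.3], 0.23, [0.579, -0.083, 0.0])]
top clip_box [([439.4, 160.1], 0.66, [0.681, -0.368, 0.0])]
[([354.0, 213.0, 16.0, 17.0], 0.73), ([343.0, 262.0, 24.0, 19.0], 0.64), ([276.0, 275.0, 23.0, 22.0], 0.61), ([385.0, 258.0, 16.0, 17.0], 0.53)]
1.0 [0.21694253 0.5325361  0.23933086] [1.52620307e-06 1.92226876e-01 9.81350512e-01 3.47146258e-05] 0.08599614209506945
```

```bash
python3 - <<'E'
import cv2
a=cv2.imread("pics/top.png")[120:310,210:480]; cv2.imwrite("pics/topc.png",cv2.resize(a,None,fx=2.9,fy=2.9,interpolation=cv2.INTER_CUBIC))
a=cv2.imread("pics/scene.png")[130:310,200:420]; cv2.imwrite("pics/scenec.png",cv2.resize(a,None,fx=3.3,fy=3.3,interpolation=cv2.INTER_CUBIC))
E
```

```text
(no output)
```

View pics/topc.png

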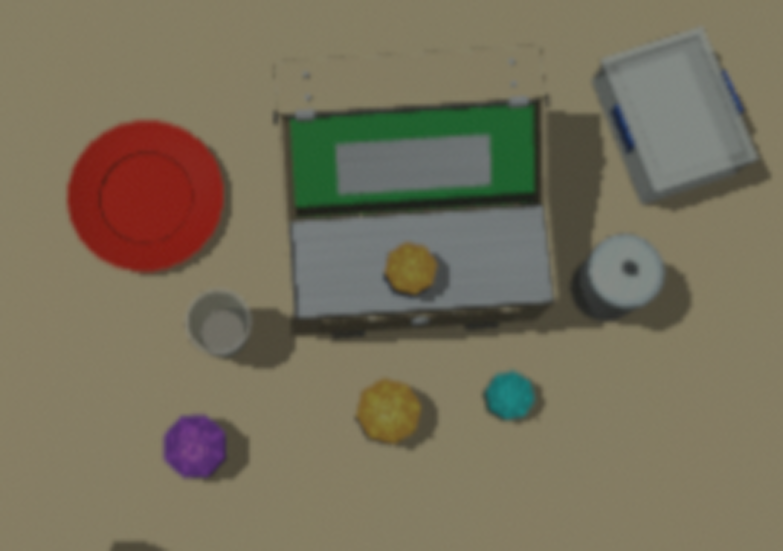

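View pics/scenec.png

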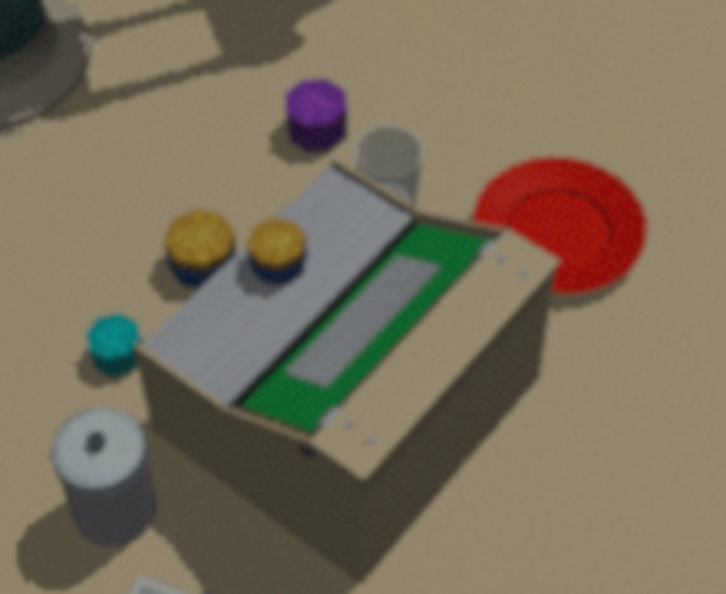

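The small gold-lidded tin on the sill is at top-picture pixel (352, 212) and scene-picture pixel (283, 206). Four things could be taken for it:
- **Larger blue tin:** gold lid, on the table, top (343, 262). Wrong because it is the larger one.
- **Purple tin:** top (277, 274). Excluded by colour.
- **Turquoise tin:** top (386, 257). Excluded by colour.
- **Small tin on the sill:** top (352, 212). I choose this one, and the crop confirms it.

Next I fit the box pose and the tin position.

```bash
cat > fit.py <<'E'
from h import *
from scipy.optimize import least_squares
B={"top":[((275,60),(.12,.13,.184)),((543,46),(.12,-.13,.184)),((297,316),(-.12,.13,.13)),((552,299),(-.12,-.13,.13))],
"scene":[((335,165),(-.12,.13,.134)),((140,347),(-.12,-.13,.134)),((560,262),(.12,.13,.184)),((365,480),(.12,-.13,.184)),((362,582),(.12,-.13,0))]}
S={"top":(2.9,210,120),"scene":(3.3,200,130)}
C={n:cal(n) for n in B}
def w(p,P):
    c,s=np.cos(p[2]),np.sin(p[2]); P=np.array(P); return np.c_[p[0]+c*P[:,0]-s*P[:,1],p[1]+s*P[:,0]+c*P[:,1],P[:,2]]
def res(p,ns=("top","scene")):
    return np.concatenate([(proj(n,w(p,[b for a,b in B[n]]),C[n])-np.array([((a[0]+.5)/S[n][0]+S[n][1]-.5,(a[1]+.5)/S[n][0]+S[n][2]-.5) for a,b in B[n]])).ravel() for n in ns])
if __name__=="__main__":
    for ns in (("top","scene"),("top",),("scene",)):
        r=least_squares(res,[.58,-.08,.05],args=(ns,),loss="soft_l1"); print(ns,r.x,np.round(res(r.x,ns).reshape(-1,2),1).tolist())
        if len(ns)==2:p=r.x
    R=np.array([[np.cos(p[2]),-np.sin(p[2])],[np.sin(p[2]),np.cos(p[2])]])
    # lid centre z=.162
    for n,a in (("top",(411,268)),("scene",(277,242))):
        q=atz(n,((a[0]+.5)/S[n][0]+S[n][1]-.5,(a[1]+.5)/S[n][0]+S[n][2]-.5),.162,C[n]); print(n,q,"box:",R.T@(q[:2]-p[:2]))
E
python3 fit.py
```

```text
('top', 'scene') [ 0.57642503 -0.07562915  0.03623938] [[-0.0, 0.2], [-0.4, -0.2], [-2.7, -0.9], [1.5, -0.3], [0.4, -1.6], [-1.2, 0.4], [-0.1, -0.7], [-1.2, -0.3], [0.4, 1.4]]
('top',) [ 0.57544721 -0.07655125  0.03867182] [[0.2, 0.6], [-0.2, 0.0], [-2.2, -0.5], [1.9, -0.1]]
('scene',) [ 0.57738233 -0.07525946  0.0362585 ] [[0.7, -1.5], [-0.9, 0.5], [0.2, -0.6], [-0.8, -0.2], [0.8, 1.5]]
top [ 0.48786558 -0.06734809  0.162     ] box: [-0.08820127  0.01148426]
scene [ 0.49020012 -0.06799289  0.162     ] box: [-0.08589162  0.0107553 ]
```

Call:
servo_tool(increments=[[-3.24, -2.99, -0.2, 0, 0, 0, -1], [-3.24, -2.99, -0.2, 0, 0, 0, -1], [-3.24, -2.99, -0.2, 0, 0, 0, -1], [-3.24, -2.99, -0.2, 0, 0, 0, -1], [-3.24, -2.99, -0.2, 0, 0, 0, -1]])

```text
clock: 1.5
position: [0.311, 0.3315, 0.2496]
ee_rot: [0.0, 0.192, 0.981, 0.0]
contact_force: [0.6, 0.8, 0.5]
width: 0.0854
gripper_force: 0.0
```

Call:
servo_tool(increments=[[-3.24, -2.99, -0.2, 0, 0, 0, -1], [-3.24, -2.99, -0.2, 0, 0, 0, -1], [-3.24, -2.99, -0.2, 0, 0, 0, -1], [-3.24, -2.99, -0.2, 0, 0, 0, -1], [-3.24, -2.99, -0.2, 0, 0, 0, -1]])

```text
clock: 2.0
position: [0.4047, 0.1317, 0.2597]
ee_rot: [0.001, 0.192, 0.981, 0.0]
contact_force: [0.6, -0.4, 0.2]
width: 0.0855
gripper_force: 0.0
```

Call:
servo_tool(increments=[[-3.24, -2.99, 0, 0, 0, 0, -1], [-3.24, -2.99, 0, 0, 0, 0, -1], [-3.24, -2.99, 0, 0, 0, 0, -1], [-3.24, -2.99, 0, 0, 0, 0, -1], [-3.24, -2.99, 0, 0, 0, 0, -1]])

```text
clock: 2.5
position: [0.4983, -0.068, 0.2595]
ee_rot: [0.0, 0.192, 0.981, 0.0]
contact_force: [1.3, 0.1, 0.1]
width: 0.0853
gripper_force: 0.0
```

Call:
servo_tool(increments=[[0, 0, 0, 0, 0, 8.2, -1], [0, 0, 0, 0, 0, 8.2, -1], [0, 0, 0, 0, 0, 8.2, -1], [0, 0, 0, 0, 0, 8.2, -1], [0, 0, 0, 0, 0, 8.2, -1]])

```text
clock: 3.0
position: [0.4978, -0.0663, 0.2593]
ee_rot: [0.0, 0.526, 0.85, 0.0]
contact_force: [-0.0, -0.3, -0.2]
width: 0.0854
gripper_force: 0.0
```

Call:
servo_tool(increments=[[0, 0, 0, 0, 0, 8.2, -1], [0, 0, 0, 0, 0, 8.2, -1], [0, 0, 0, 0, 0, 8.2, -1], [0, 0, 0, 0, 0, 0, -1], [0, 0, 0, 0, 0, 0, -1]])

```text
clock: 3.5
position: [0.4978, -0.0662, 0.2593]
ee_rot: [0.0, 0.692, 0.722, 0.0]
contact_force: [-0.0, 0.5, -0.2]
width: 0.0852
gripper_force: 0.0
```

```bash
cat > st.py <<'E'
from h import *
from scipy.spatial.transform import Rotation as Ro
bp=np.array([.5764,-.0756,.0365])
def show():
    s=manip.get_state(); q=s["ee_rot"]; M=Ro.from_quat([q[1],q[2],q[3],q[0]]).as_matrix()
    c,sn=np.cos(bp[2]),np.sin(bp[2]); R=np.array([[c,-sn,0],[sn,c,0],[0,0,1]])
    P=R.T@(s["position"]-np.r_[bp[:2],0])
    print("t",s["clock"],"P",np.round(s["position"],4),"box",np.round(P,4),"tool axes in box\n",np.round(R.T@M,3),"\nF",np.round(s["contact_force"],2),s["width"])
E
python3 - <<'E'
from st import *
show()
im=optics.get_image("wrist"); c=cal("wrist"); cv2.imwrite("pics/w1.png",im[:,:,::-1])
for l,z in(("tin_center",.146),("opening_edge",.13),("flap_hinge",.178)):
    for r in finder.tip_of(l,"wrist")[:3]: print(l,np.round(r["at"],1),round(r["p"],2),np.round(atz("wrist",r["at"],z,c),4))
E
```

```text
t 3.5 P [ 0.4978 -0.0662  0.2593] box [-0.0782  0.0123  0.2593] tool axes in box
 [[-0.005  1.     0.   ]
 [ 1.     0.005  0.   ]
 [ 0.     0.    -1.   ]] 
F [-0.03  0.52 -0.24] 0.08523991093548709
tin_center [310.2 191.8] 0.92 [ 0.49  -0.063  0.146]
tin_center [220.8 248.7] 0.86 [ 0.418  -0.1145  0.146 ]
tin_center [203.7 145.7] 0.78 [ 0.4083 -0.0304  0.146 ]
opening_edge [380.2 207.9] 0.57 [ 0.5491 -0.0787  0.13  ]
flap_hinge [520.8 226.1] 0.83 [ 0.6417 -0.0735  0.178 ]
flap_hinge [380.3 206.4] 0.73 [ 0.5392 -0.0629  0.178 ]
```

View pics/w1.png

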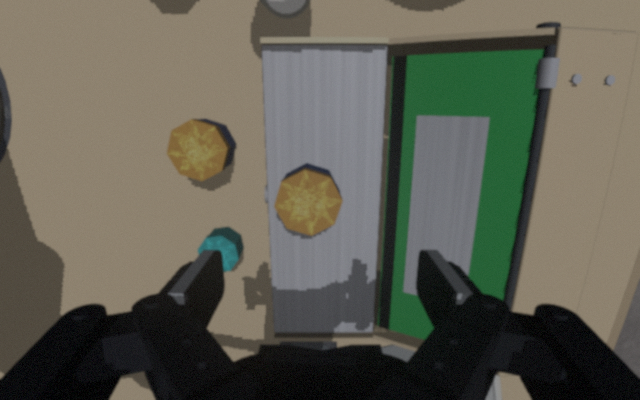

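The wrist picture shows the tin's lid centred at about (308, 201), the sill's front edge at about (268, 200) and its rear edge at about (381, 200). The fingers stand to either side of the tin along box x. I measure these points next.

```bash
python3 - <<'E'
from st import *
c=cal("wrist")
def b(p):
    cs,sn=np.cos(bp[2]),np.sin(bp[2]); d=p[:2]-bp[:2]; return np.round([cs*d[0]+sn*d[1],-sn*d[0]+cs*d[1]],4)
for nm,px,z in(("lid c",(308,201),.162),("lid L",(276,201),.162),("lid R",(341,201),.162),("lid T",(308,167),.162),("lid B",(308,236),.162),("front hi",(264,60),.13),("front lo",(275,325),.13),("rear hi",(387,60),.13),("rear lo",(375,325),.13),("hood back side lip y+",(325,42),.138),("lip y-",(325,333),.138),("hinge",(549,100),.178)):
    p=atz("wrist",px,z,c); print(nm,np.round(p,4),b(p))
E
```

```text
lid c [ 0.489  -0.0658  0.162 ] [-0.087  0.013]
lid L [ 0.4655 -0.0668  0.162 ] [-0.1105  0.0129]
lid R [ 0.5132 -0.0648  0.162 ] [-0.0628  0.0131]
lid T [ 0.4882 -0.0405  0.162 ] [-0.0869  0.0383]
lid B [ 0.4898 -0.0934  0.162 ] [-0.0872 -0.0147]
front hi [0.4515 0.034  0.13  ] [-0.1208  0.1141]
front lo [ 0.4606 -0.1986  0.13  ] [-0.1202 -0.1187]
rear hi [0.5441 0.0379 0.13  ] [-0.0281  0.1146]
rear lo [ 0.5552 -0.1948  0.13  ] [-0.0255 -0.1183]
hood back side lip y+ [0.4968 0.047  0.138 ] [-0.0751  0.1254]
lip y- [ 0.5079 -0.1992  0.138 ] [-0.073 -0.121]
hinge [0.6432 0.0134 0.178 ] [0.07   0.0865]
```

Call:
servo_tool(increments=[[0, 0, 3, 0, 0, 0, -1], [0, 0, 3, 0, 0, 0, -1], [0, 0, 3, 0, 0, 0, -1], [0, 0, 1.2, 0, 0, 0, -1], [0, 0, 0, 0, 0, 0, -1]])

```text
clock: 4.2
position: [0.4968, -0.0659, 0.1559]
ee_rot: [-0.002, 0.693, 0.721, -0.001]
contact_force: [0.6, 0.8, 0.1]
width: 0.0854
gripper_force: 0.0
```

Call:
servo_tool(increments=[[0, 0, 0.4, 0, 0, 0, -1], [0, 0, 0.3, 0, 0, 0, -1], [0, 0, 0, 0, 0, 0, -1], [0, 0, 0, 0, 0, 0, -1], [0, 0, 0, 0, 0, 0, -1]])

```text
clock: 4.7
position: [0.4982, -0.0662, 0.1509]
ee_rot: [0.0, 0.693, 0.721, 0.0]
contact_force: [-0.9, -0.1, -0.1]
width: 0.0856
gripper_force: 0.0
```

```bash
python3 - <<'E'
from st import *
show()
im=optics.get_image("scene"); a=im[150:250,230:360,::-1]; cv2.imwrite("pics/s2.png",cv2.resize(a,None,fx=6,fy=6,interpolation=cv2.INTER_CUBIC))
E
```

```text
t 4.7 P [ 0.4982 -0.0662  0.1509] box [-0.0778  0.0122  0.1509] tool axes in box
 [[-0.003  1.     0.001]
 [ 1.     0.003 -0.   ]
 [-0.     0.001 -1.   ]] 
F [-0.86 -0.14 -0.13] 0.08559995554955804
```

View pics/s2.png

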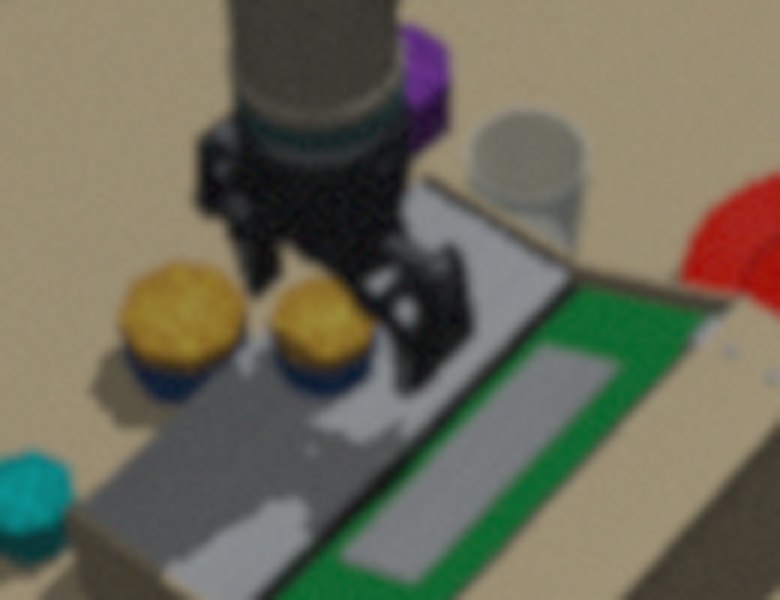

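The fingertips straddle the tin, with the front tip at crop (410, 390) just ahead of the flap's edge. I go down slowly until contact.

Call:
servo_tool(increments=[[0, 0, 0.2, 0, 0, 0, -1], [0, 0, 0.2, 0, 0, 0, -1], [0, 0, 0.2, 0, 0, 0, -1], [0, 0, 0, 0, 0, 0, -1], [0, 0, 0, 0, 0, 0, -1]])

```text
clock: 5.25
position: [0.4978, -0.0661, 0.1441]
ee_rot: [-0.0, 0.693, 0.721, -0.0]
contact_force: [0.4, 0.5, 0.4]
width: 0.0854
gripper_force: 0.0
```

Call:
servo_tool(increments=[[0, 0, 0.2, 0, 0, 0, -1], [0, 0, 0.2, 0, 0, 0, -1], [0, 0, 0, 0, 0, 0, -1], [0, 0, 0, 0, 0, 0, -1], [0, 0, 0, 0, 0, 0, -1]])

```text
clock: 5.75
position: [0.4979, -0.0662, 0.1403]
ee_rot: [0.0, 0.693, 0.721, 0.0]
contact_force: [0.1, 0.1, -0.0]
width: 0.0854
gripper_force: 0.0
```

```bash
python3 - <<'E'
from st import *
show()
K=proj("scene",[[.5764-.035,-.0625,z] for z in (.13,.14,.15)]); print(K)
im=optics.get_image("scene"); a=im[150:250,230:360,::-1]; cv2.imwrite("pics/s3.png",cv2.resize(a,None,fx=6,fy=6,interpolation=cv2.INTER_CUBIC))
E
```

```text
t 5.75 P [ 0.4979 -0.0662  0.1403] box [-0.0781  0.0123  0.1403] tool axes in box
 [[-0.003  1.     0.   ]
 [ 1.     0.003  0.   ]
 [ 0.     0.    -1.   ]] 
F [ 0.09  0.1  -0.03] 0.08540161217001388
[[298.86535056 218.10661646]
 [298.76855518 216.03580098]
 [298.67059516 213.94083445]]
```

View pics/s3.png

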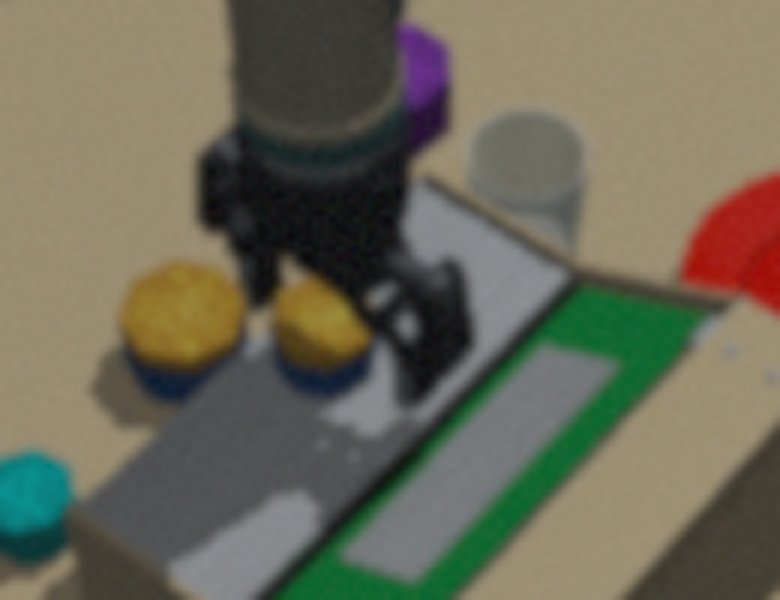

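Call:
servo_tool(increments=[[0, 0, 0.1, 0, 0, 0, -1], [0, 0, 0.1, 0, 0, 0, -1], [0, 0, 0.1, 0, 0, 0, -1], [0, 0, 0, 0, 0, 0, -1], [0, 0, 0, 0, 0, 0, -1]])

```text
clock: 6.3
position: [0.4978, -0.0662, 0.1373]
ee_rot: [-0.0, 0.693, 0.721, 0.0]
contact_force: [1.1, -0.4, -0.1]
width: 0.0854
gripper_force: 0.0
```

Call:
servo_tool(increments=[[0, 0, 0.1, 0, 0, 0, -1], [0, 0, 0.1, 0, 0, 0, -1], [0, 0, 0.1, 0, 0, 0, -1], [0, 0, 0.1, 0, 0, 0, -1], [0, 0, 0, 0, 0, 0, -1]])

```text
clock: 6.8
position: [0.4977, -0.0661, 0.1331]
ee_rot: [-0.0, 0.693, 0.721, -0.0]
contact_force: [0.3, -0.1, -0.6]
width: 0.0857
gripper_force: 0.0
```

Call:
servo_tool(increments=[[0, 0, 0.1, 0, 0, 0, -1], [0, 0, 0.1, 0, 0, 0, -1], [0, 0, 0.1, 0, 0, 0, -1], [0, 0, 0, 0, 0, 0, -1], [0, 0, 0, 0, 0, 0, -1]])

```text
clock: 7.3
position: [0.4978, -0.0661, 0.1302]
ee_rot: [-0.0, 0.693, 0.721, 0.0]
contact_force: [0.5, -0.6, 0.2]
width: 0.0854
gripper_force: 0.0
```

Call:
servo_tool(increments=[[0, 0, -0.8, 0, 0, 0, -1], [0, 0.4, 0, 0, 0, 0, -1], [0, 0.4, 0, 0, 0, 0, -1], [0, 0, 0.5, 0, 0, 0, -1], [0, 0, 0.3, 0, 0, 0, -1]])

```text
clock: 7.8
position: [0.5057, -0.0657, 0.1297]
ee_rot: [-0.0, 0.693, 0.721, -0.0]
contact_force: [-0.7, -0.2, -0.2]
width: 0.0851
gripper_force: 0.0
```

Call:
servo_tool(increments=[[0, 0.2, 0, 0, 0, 0, -1], [0, 0.2, 0, 0, 0, 0, -1], [0, 0.2, 0, 0, 0, 0, -1], [0, 0.2, 0, 0, 0, 0, -1], [0, 0, 0, 0, 0, 0, -1]])

```text
clock: 8.3
position: [0.514, -0.0655, 0.1303]
ee_rot: [-0.0, 0.693, 0.721, 0.0]
contact_force: [-1.1, -0.2, 1.6]
width: 0.0855
gripper_force: 0.6
```

```bash
python3 - <<'E'
from st import *
show()
im=optics.get_image("scene"); a=im[150:250,230:360,::-1]; cv2.imwrite("pics/s4.png",cv2.resize(a,None,fx=6,fy=6,interpolation=cv2.INTER_CUBIC))
E
```

```text
t 8.3 P [ 0.514  -0.0655  0.1303] box [-0.062   0.0124  0.1303] tool axes in box
 [[-0.003  1.    -0.   ]
 [ 1.     0.003  0.   ]
 [ 0.    -0.    -1.   ]] 
F [-1.06 -0.22  1.57] 0.0854524223504249
```

View pics/s4.png

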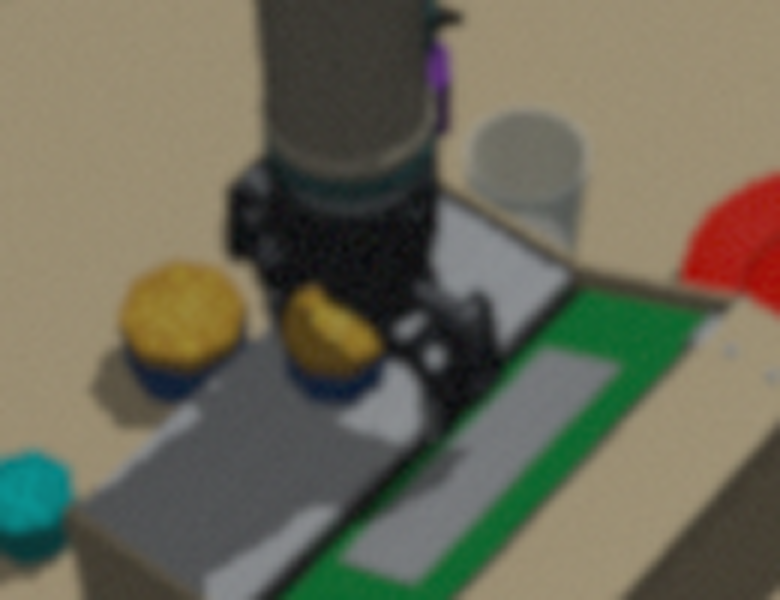

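The front finger is on the flap at about crop (440, 430), the flap is giving way with about 1.6 N upward, and the rear finger has moved the tin. I keep pushing forward.

Call:
servo_tool(increments=[[0, 0.3, 0, 0, 0, 0, -1], [0, 0.4, 0, 0, 0, 0, -1], [0, 0.4, 0, 0, 0, 0, -1], [0, 0.4, 0, 0, 0, 0, -1], [0, 0.3, 0, 0, 0, 0, -1]])

```text
clock: 8.85
position: [0.532, -0.0648, 0.1303]
ee_rot: [-0.0, 0.693, 0.721, -0.0]
contact_force: [-3.2, -0.1, 1.5]
width: 0.0858
gripper_force: 1.4
```

Call:
servo_tool(increments=[[0, 0.4, 0, 0, 0, 0, -1], [0, 0.4, 0, 0, 0, 0, -1], [0, 0.4, 0, 0, 0, 0, -1], [0, 0.3, 0, 0, 0, 0, -1], [0, 0, 0, 0, 0, 0, -1]])

```text
clock: 9.35
position: [0.5474, -0.0642, 0.1302]
ee_rot: [0.0, 0.693, 0.721, 0.0]
contact_force: [-2.6, 0.7, 0.8]
width: 0.085
gripper_force: 1.1
```

```bash
python3 - <<'E'
from st import *
show()
im=optics.get_image("scene"); a=im[150:250,230:360,::-1]; cv2.imwrite("pics/s5.png",cv2.resize(a,None,fx=6,fy=6,interpolation=cv2.INTER_CUBIC))
E
```

```text
t 9.35 P [ 0.5474 -0.0642  0.1302] box [-0.0286  0.0124  0.1302] tool axes in box
 [[-0.003  1.     0.001]
 [ 1.     0.003  0.   ]
 [ 0.     0.001 -1.   ]] 
F [-2.64  0.73  0.83] 0.084980028368491
```

View pics/s5.png

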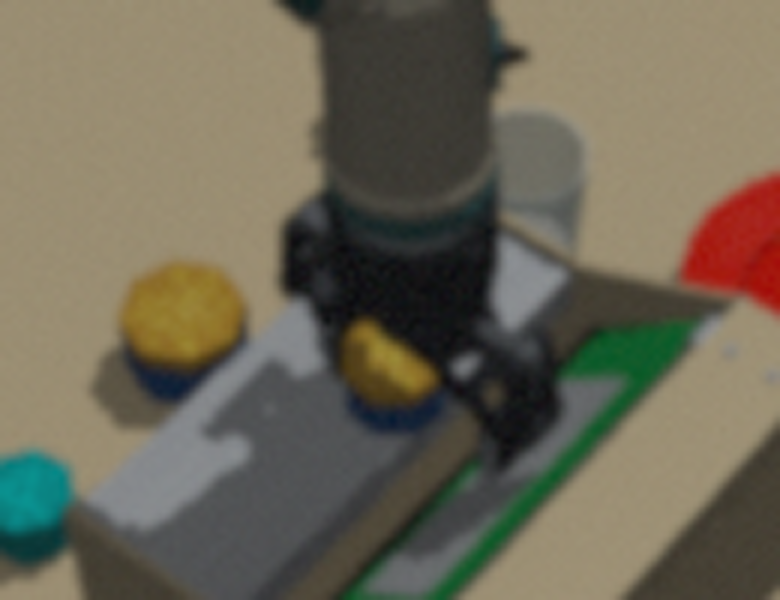

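The flap is well open and the tin stands on the sill near its edge, with its lid at crop (390, 365). I push on.

Call:
servo_tool(increments=[[0, 0.4, 0, 0, 0, 0, -1], [0, 0.4, 0, 0, 0, 0, -1], [0, 0.4, 0, 0, 0, 0, -1], [0, 0.4, 0, 0, 0, 0, -1], [0, 0.4, 0, 0, 0, 0, -1]])

```text
clock: 9.9
position: [0.5658, -0.0633, 0.1298]
ee_rot: [-0.001, 0.693, 0.721, -0.001]
contact_force: [-6.6, -1.0, -0.0]
width: 0.0854
gripper_force: 2.7
```

Call:
servo_tool(increments=[[0, 0.4, 0, 0, 0, 0, -1], [0, 0.4, 0, 0, 0, 0, -1], [0, 0.3, 0, 0, 0, 0, -1], [0, 0, 0, 0, 0, 0, -1], [0, 0, 0, 0, 0, 0, -1]])

```text
clock: 10.4
position: [0.5681, -0.0631, 0.1305]
ee_rot: [-0.007, 0.693, 0.721, -0.007]
contact_force: [-28.9, -3.2, 15.8]
width: 0.0854
gripper_force: 11.3
```

```bash
python3 - <<'E'
from st import *
show()
ims=[cv2.resize(optics.get_image("scene")[160:240,240:340,::-1],None,fx=5,fy=5,interpolation=cv2.INTER_CUBIC)]
w=optics.get_image("wrist")[:,:,::-1]; ims=[cv2.resize(ims[0],(400,320)),cv2.resize(w,(400,250))[:,:]]
cv2.imwrite("pics/s6.png",np.vstack(ims))
E
```

```text
t 10.4 P [ 0.5681 -0.0631  0.1305] box [-0.0079  0.0128  0.1305] tool axes in box
 [[-0.003  1.    -0.019]
 [ 1.     0.003  0.001]
 [ 0.001 -0.019 -1.   ]] 
F [-28.95  -3.17  15.8 ] 0.08540553662929842
```

View pics/s6.png

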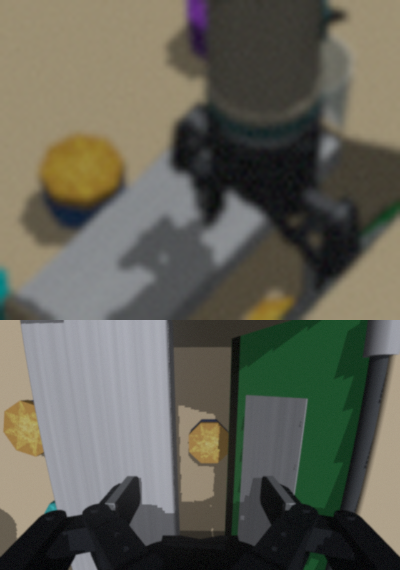

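The tin lies on the box floor at lower-picture pixel (208, 442), and the finger still holds the flap open. The front finger is now pressing against the box, so I draw back and lift out.

Call:
servo_tool(increments=[[0, -1, 0, 0, 0, 0, -1], [0, -1, 0, 0, 0, 0, -1], [0, -1, 0, 0, 0, 0, -1], [0, -1, 0, 0, 0, 0, -1], [0, -1, -0.3, 0, 0, 0, -1]])

```text
clock: 11.0
position: [0.5278, -0.065, 0.1332]
ee_rot: [0.0, 0.693, 0.721, 0.0]
contact_force: [0.7, -0.7, 1.8]
width: 0.0852
gripper_force: 0.7
```

Call:
servo_tool(increments=[[0, -0.8, -0.7, 0, 0, 0, -1], [0, -0.8, -1, 0, 0, 0, -1], [0, 0, -1.5, 0, 0, 0, -1], [0, 0, -2, 0, 0, 0, -1], [0, 0, -2, 0, 0, 0, -1]])

```text
clock: 11.5
position: [0.5113, -0.0656, 0.2064]
ee_rot: [-0.0, 0.693, 0.721, 0.0]
contact_force: [0.9, -0.4, 0.1]
width: 0.0851
gripper_force: 0.0
```

Call:
servo_tool(increments=[[0, 0, -3, 0, 0, 0, -1], [0, -3, -3, 0, 0, 0, -1], [0, -3, 0, 0, 0, 0, -1], [0, -3, 0, 0, 0, 0, -1], [0, 0, 0, 0, 0, 0, -1]])

```text
clock: 12.0
position: [0.418, -0.0686, 0.2661]
ee_rot: [-0.001, 0.693, 0.721, -0.0]
contact_force: [-0.1, 0.3, -0.3]
width: 0.0856
gripper_force: 0.0
```

```bash
python3 - <<'E'
from st import *
show()
a=optics.get_image("top")[120:310,210:480,::-1]; b=optics.get_image("scene")[130:310,200:420,::-1]
cv2.imwrite("pics/end.png",np.hstack([cv2.resize(a,(420,296)),cv2.resize(b,(362,296))]))
E
```

```text
t 12.0 P [ 0.418  -0.0686  0.2661] box [-0.1581  0.0128  0.2661] tool axes in box
 [[-0.002  1.    -0.001]
 [ 1.     0.002  0.   ]
 [ 0.    -0.001 -1.   ]] 
F [-0.13  0.31 -0.29] 0.08563017126207431
```

View pics/end.png

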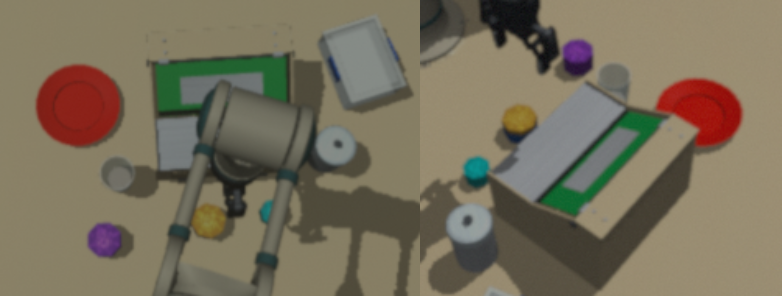

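The flap is closed, the sill is empty, the bystanders stand where they were, and the arm is clear. I hand the job in.

```bash
python3 -c "
from rig import manip; print(manip.sign_off())"
```

```text
the job is handed in; nothing more can be done
None
```

The blue tin is on the floor inside the return box, the flap is closed, the bystanders look undisturbed in the last pictures, and the job was handed in at about 12 s; sign-off gave no verdict, and the gripper briefly pressed the box with a wrist force of about 33 N at the end of the push.

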